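# Lay out the specimen tray

## Task

Lay out the ribbed tray for the next specimen: stand the squat lancet carton in the middle of the tray's rear strip (the side away from you), long side along the rear rim, and the specimen cup in front of it without touching, halfway between the two boxes already on the tray. Lay the small cover-glass box centred and square on the low slides box, and the timer face up, centred and square, on the tall swab carton. Use the things set out near the tray (not the look-alikes behind and to the right of the blue logbook), keep the cup and lancet carton upright, and do not shift the two boxes or the dropper bottle.

Things in the scene. Friction and masses are not known exactly. Their poses are not given: they have to be found in the camera images.
- tray: Fixed ribbed aluminium tray, 170 (x) x 300 (y) x 12 mm, rim 2 mm thick. Origin: centre of underside; x along its short side, away from the robot (within 0.3 rad), y to the left. Things stand on rib tops, 7 mm up. The two boxes are centred at x = -24, y = +110 and -110 mm (which is at which end varies), so halfway is x = -24, y = 0; the lancet carton goes at about x = +50, y = 0.
- slides: Low white carton of microscope slides with a green band, 60 (x) x 83 (y) x 34 mm, loose, lying on the tray with its long side along the tray's short side. Origin at the centre of its underside, z up. Leave it where it is; the cover-glass box goes on it.
- swabs: Tall white carton of swabs with a blue band, 57 (x) x 111 (y) x 62 mm, loose, lying on the tray with its long side along the tray's short side. Origin at the centre of its underside, z up. Leave it where it is; the timer goes on it.
- cup: Specimen cup with a white screw lid, loose, 68 mm tall: body 52 mm across, lid 61 mm across from 54 to 68 mm above its base. Origin at the centre of its base, z up the cup. Stands on the worktop at first.
- lancets: Squat white carton of lancets with a red band, loose, 47 (x) x 71 (y) x 60 mm tall. Origin at the centre of its underside, z up. Stands on the worktop at first. Once it and the cup stand in their places only about 20 mm is left between them.
- coverbox: Small flat carton of cover glasses, loose, 55 x 55 x 22 mm. Origin at the centre of its underside, z up, sides along x and y. Lies on the worktop at first.
- clock: Flat square bench timer with three round keys and a display, loose, 64 x 64 mm, case 16 mm thick, keys up to 19 mm. Origin at the centre of its underside, z up out of its face, sides along x and y. Lies face up on the worktop at first.
- dropper: White reagent dropper bottle with a red pointed cap, loose, 30 mm across, 80 mm tall; a bystander among the things to be fetched. Origin at the centre of its base. Not part of the job: leave it standing.

How it is judged:
At the end, for the whole second after the job is handed in: Lancet carton upright in the rear middle, within 15 mm lengthwise of it, long side along the rim to 0.2 rad, 4 mm or more clear of the cup; cup within 13 mm of halfway between the boxes; cover-glass box on slides box, timer on swab carton, centred to 12 mm, square to 0.2 rad; all released, at rest (x of cup in the frame of tray between -0.037 and -0.011 m and y of cup in the frame of tray between -0.013 and 0.013 m and z of cup in the frame of tray between 0.003 and 0.012 m and angle between the x axis of lancets and the x axis of tray, either way round below 0.2 rad and x of lancets in the frame of tray between 0.035 and 0.062 m and y of lancets in the frame of tray between -0.015 and 0.015 m and z of lancets in the frame of tray between 0.003 and 0.012 m and horizontal distance between cup and lancets above 0.058 m and x of coverbox in the frame of slides between -0.012 and 0.012 m and y of coverbox in the frame of slides between -0.012 and 0.012 m and z of coverbox in the frame of slides between 0.031 and 0.037 m and (angle between the x axis of coverbox and the x axis of slides, either way round below 0.2 rad or angle between the x axis of coverbox and the y axis of slides, either way round below 0.2 rad) and x of clock in the frame of swabs between -0.012 and 0.012 m and y of clock in the frame of swabs between -0.012 and 0.012 m and z of clock in the frame of swabs between 0.059 and 0.065 m and (angle between the x axis of clock and the x axis of swabs, either way round below 0.2 rad or angle between the x axis of clock and the y axis of swabs, either way round below 0.2 rad) and angle between each of cup, lancets, coverbox, clock's own z axis and vertical below 0.1 rad and linear speed of each of cup, lancets, coverbox, clock below 0.02 m/s and angular speed of each of cup, lancets, coverbox, clock below 0.2 rad/s); the robot touches nothing.
It fails at once if the specimen cup is tipped over (angle between cup's own z axis and vertical above 0.6 rad).
It fails at once if the lancet carton is tipped over (angle between lancets's own z axis and vertical above 0.6 rad).
It fails at once if the slides box is moved by more than 15 mm (distance of slides from where it was at the start of the episode above 0.015 m).
It fails at once if the swab carton is moved by more than 15 mm (distance of swabs from where it was at the start of the episode above 0.015 m).
It fails at once if the dropper bottle is moved by more than 15 mm (distance of dropper from where it was at the start of the episode above 0.015 m).
It also fails if it takes over 115 s, if anything falls off the work surface, if the arm or the gripper's body presses on something with over 40 N, if the wrist force passes 120 N, or if a joint passes its speed limit or range.

## Robot

A 6-joint arm with a two-finger parallel gripper is mounted at the origin on a cart in front of the work surface, level with it; the furniture and walls round the work are solid. World frame = base frame: x ahead of the robot, y to its left, z up, the work surface at z = 0. Lengths are in m, angles in rad, forces in N, time in s.
With the tool pointing down it reaches from about 0.375 to 0.9 m from the base axis. Payload 3.1 kg.
Tool frame: the origin (TCP) lies on the centre line of the jaws, within the pads' length; the fingertips stand 17 mm ahead of it and the grasp point (between the pads) lies 2 mm behind it; z points along the fingers, y is the line along which they close (so a half turn about z gives the same grasp; the last joint's range is limited). The gripper opens to 87 mm and grips with 3 to 60 N. Pads are 19 mm wide; open, the fingers measure 117 mm over their backs; the gripper's body (75 mm by 190 mm) begins 51 mm behind the grasp point.
Start: joints at [1.143, 0.527, 1.433, -0, 1.181, -0.178], TCP at [0.154, 0.606, 0.24] pointing down, gripper open.
Joint ranges: [-3.08, 3.08], [-0.75, 2.2], [0.22, 2.44], [-1.43, 4.57], [0, 2.65], [-2.85, 2.85]. Speed limits (rad/s): [2.79, 2.79, 3.14, 3.14, 3.14, 3.14].

## Interface

Orientations are given as a unit quaternion [w, x, y, z].
In Python, from cell import robot gives the robot as it stands.
- The arm moves only by the tool carry_out, never from a script. Its argument "increments" is a list of rows, each an object of numbers: "tx", "ty", "tz": the shift along the tool's x, y, z scaled (see below); "wx", "wy", "wz": the turn, a rotation vector about the tool's x, y, z scaled (see below); "gripper": the opening, from 0 (shut) to 1 (fully open). In form: [{"tx": .., "ty": .., "tz": .., "wx": .., "wy": .., "wz": .., "gripper": ..}, ...]. A call has 1 to 20 rows; each row shifts and turns the commanded pose from where the row before left it, along the tool's axes as they then stand; what a row does not reach is not made up. The controller multiplies each number of a shift by 0.04 m and each number of a turn by 5 degrees. A row lasts 1/12 s, in which the tool goes at most 41.7 mm and 7.16 degrees, less where a joint would pass 70% of its speed; a pose out of reach is approached as far as the arm can. A call with a number of a shift or a turn outside -1 to 1 is refused whole. A call with a gripper value outside its range is refused whole. The fingers move at their own pace and stop on an object; "grip_force" is the grip in N (left out, the last holds). Time passes only in rows, so rows that do not move let the fingers close. It gives the time, the measured TCP pose, the force, the opening and the grip force at its end, in the units of the state.
- robot.read_state(): the state, without advancing time (a new reading comes with each control period).
- robot.capture(name): name is "side" or "top" or "wrist"; returns a dict with "frame" (420x560x3 uint8, red, green, blue), "depth" (420x560 float32, m along the optical axis (not along the pixel's ray), 0 where there is no reading), "K" (3x3 intrinsics, pixels), "cam_to_world" (4x4, takes a point from camera to world coordinates); the wrist camera has in their place "tool_from_camera" (4x4, takes a point from camera to tool coordinates, whose origin is the TCP and whose axes are the flange's). Camera axes: x right, y down, z forward; pixel columns grow to the right and rows downward; lengths in m; the calibration is good to about 2 mm. A picture is of the moment at which its call begins: read the wrist's pose just before it.
- robot.close_job(): hands the job in; it is judged then, once.
The state is a dict: "t": time; "joints": joint angles; "joint_vel": joint speeds; "effort": joint torques, N m; "tcp_pos": TCP position; "tool_rot": TCP orientation; "ft_force": force on the tool from outside, world axes, zero at the start; "torque": the same for the moment, N m; "gripper_width": finger opening in m; "grasp_force": force on a finger pad.
Only numpy, scipy, OpenCV 4.12 (cv2) and the standard library are available. Lean on these libraries where they do the work, as an engineer would, in place of code of your own. Each camera call takes 0.05 s, during which the arm holds its last target. There are 200 camera calls.

## Working session

There is one attempt and no reset: what is moved stays moved. The work goes in short steps, Python scripts to look and compute and a tool call to move; the robot and the scene stay as the last step left them, time stands still between calls to the robot, and variables do not carry over. Pictures are saved under pics/ and viewed, at most 14 in all, crops included, and the job is handed in when it is done.

Besides the shell and the picture viewer there is one more tool, called after "Emit:" by a JSON object that holds its "api" and its "payload". carry_out: Moves the arm, as the interface text tells. Its arguments: {"type":"object","properties":{"increments":{"type":"array"},"grip_force":{"type":"number"}},"required":["increments"]}

```bash
mkdir -p pics; ls
python3 - <<'E'
from cell import robot
import cv2,numpy as np
s=robot.read_state();print(s)
for n in("top","side"):
    c=robot.capture(n);np.savez(f"{n}0.npz",**c)
    cv2.imwrite(f"pics/{n}0.png",c["frame"][:,:,::-1]);print(n,c["K"],c["cam_to_world"])
E
```

```text
pics
{'t': 0.0, 'joints': array([ 1.14249338e+00,  5.28488696e-01,  1.43389042e+00, -3.44025891e-05,
        1.18138951e+00, -1.78475573e-01]), 'joint_vel': array([ 8.02716884e-05,  3.68836668e-04, -3.57248084e-04,  1.49994050e-03,
        1.49856733e-03, -1.64310270e-03]), 'effort': array([-3.18910897e-04, -4.40037417e+01, -1.76589525e+01,  6.33050082e-02,
        5.82530466e-02, -1.65989582e-04]), 'tcp_pos': array([0.15419674, 0.60496639, 0.23856153]), 'tool_rot': array([-3.09862829e-04,  1.24582525e-01,  9.92208653e-01, -1.04304918e-03]), 'ft_force': array([-0.38708894, -0.23499311,  0.20756189]), 'torque': array([-0.03950343, -0.05723077,  0.02141173]), 'grasp_force': 0.0, 'gripper_width': 0.08717115911835949}
top [[526.30504044   0.         280.949321  ]
 [  0.         526.30504044 214.62611881]
 [  0.           0.           1.        ]] [[-0.01784774 -0.99699576  0.07537189  0.40461328]
 [-0.99979591  0.01850981  0.00809459 -0.01332957]
 [-0.00946539 -0.07521203 -0.99712264  1.74993632]
 [ 0.          0.          0.          1.        ]]
side [[449.31413439   0.         277.6260353 ]
 [  0.         449.31413439 214.24083984]
 [  0.           0.           1.        ]] [[ 0.95299163 -0.13835304  0.26956518  0.1948023 ]
 [-0.30273838 -0.47150337  0.82827172 -0.96090187]
 [ 0.01250698 -0.87094374 -0.49122355  0.63542228]
 [ 0.          0.          0.          1.        ]]
```

View pics/top0.png

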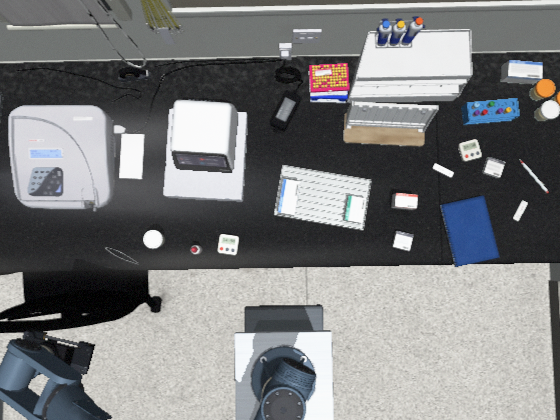

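View pics/side0.png

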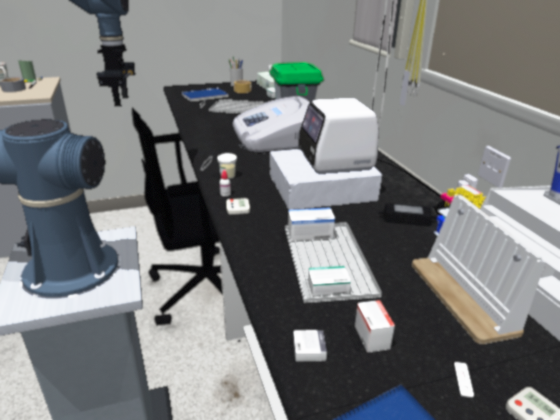

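The top view shows the tray at about (322,197), with swabs (blue) at its left end (288,195) and slides (green) at its right (354,208). The cup is at (153,239), the dropper at (196,249), the timer at (228,244), the lancets at (405,201) and the cover box at (403,241). The look-alikes are behind and right of the logbook at (470,230). The side view agrees with this.

```bash
cat > h.py <<'E'
import numpy as np,cv2
from scipy.spatial.transform import Rotation as R
def cloud(c,T):
    d=c["depth"];K=c["K"];v,u=np.mgrid[:d.shape[0],:d.shape[1]]
    p=np.stack([(u-K[0,2])/K[0,0]*d,(v-K[1,2])/K[1,1]*d,d],-1)
    p=p@T[:3,:3].T+T[:3,3];p[d==0]=np.nan;return p
def tool(s):
    T=np.eye(4);q=s["tool_rot"];T[:3,:3]=R.from_quat([q[1],q[2],q[3],q[0]]).as_matrix();T[:3,3]=s["tcp_pos"];return T
def rect(P):
    "min-area rectangle of xy points (m): centre, sizes, angle of first side in rad"
    (c,s,a)=cv2.minAreaRect((P[:,:2]*1000).astype(np.float32));return np.round(c,1),np.round(s,1),round(np.radians(a),3)
def wrist(robot,name):
    s=robot.read_state();c=robot.capture("wrist");cv2.imwrite(f"pics/{name}.png",c["frame"][:,:,::-1])
    T=tool(s)@c["tool_from_camera"];p=cloud(c,T);np.savez(name,frame=c["frame"],p=p,K=c["K"],T=T,d=c["depth"]);return c["frame"],p,c["K"],T
def top(p,z0,z1,seed=None,r=.08):
    "largest blob of pixels with height in range, optionally near seed xy"
    m=(p[...,2]>z0)&(p[...,2]<z1)
    if seed is not None: m&=np.hypot(p[...,0]-seed[0],p[...,1]-seed[1])<r
    n,l,st,_=cv2.connectedComponentsWithStats(m.astype(np.uint8),connectivity=4)
    if n<2:return None
    return p[l==1+np.argmax(st[1:,4])]
E
python3 - <<'E'
from h import *
c=dict(np.load("top0.npz"));p=cloud(c,c["cam_to_world"]);f=c["frame"]
print("table",p[225,180],p[230,340])
px=dict(swabs=(288,195),slides=(354,208),cup=(153,239),drop=(196,249),clock=(228,244),lanc=(405,201),cover=(403,241))
H=dict(swabs=.069,slides=.041,cup=.068,drop=.07,clock=.017,lanc=.06,cover=.022)
for n,(u,v) in px.items():
    q=p[v,u];B=top(p,H[n]-.008,H[n]+.012,q,.09)
    print(n,np.round(q,3),None if B is None else (len(B),np.round(np.median(B,0),3),rect(B)))
m=(f.min(2)>110).astype(np.uint8)[150:245,265:380]
# tray via depth
t=np.nanmedian(p[195:202,310:330].reshape(-1,3),0);print("tray",t)
B=top(p,.004,.1,t,.19);print(len(B),rect(B))
w=robot=None
from cell import robot
c=robot.capture("wrist");print(c["K"],np.round(c["tool_from_camera"],3))
E
```

```text
table [0.50836422 0.33791407 0.0013489 ] [ 0.48239904 -0.19535587 -0.00875647]
swabs [ 0.594 -0.023  0.072] (568, array([ 0.589, -0.023,  0.068]), (array([590.2, -23.7]), array([ 55.1, 110.3]), np.float64(1.387)))
slides [ 0.551 -0.238  0.038] (443, array([ 0.548, -0.239,  0.04 ]), (array([ 549.3, -239.4]), array([59. , 83.3]), np.float64(1.374)))
cup [0.461 0.413 0.063] (272, array([0.464, 0.414, 0.067]), (array([462.9, 414.4]), array([60.3, 54.7]), np.float64(1.551)))
drop [0.427 0.275 0.063] (21, array([0.427, 0.281, 0.073]), (array([426.9, 282. ]), array([15.1, 12.8]), np.float64(1.557)))
clock [0.442 0.177 0.016] (345, array([0.442, 0.18 , 0.016]), (array([442.9, 179.1]), array([64.4, 63.2]), np.float64(1.406)))
lanc [ 0.569 -0.399  0.062] (297, array([ 0.572, -0.4  ,  0.059]), (array([ 572. , -401.2]), array([71.2, 45.5]), np.float64(1.478)))
cover [ 0.441 -0.396  0.026] (271, array([ 0.445, -0.395,  0.021]), (array([ 444.3, -395.3]), array([55.9, 54.8]), np.float64(1.319)))
tray [ 0.59028855 -0.1286575   0.00226183]
730 (array([593.2, -29.7]), array([ 90.7, 144. ]), np.float64(1.271))
[[325.13885877   0.         279.81873549]
 [  0.         325.13885877 209.45164358]
 [  0.           0.           1.        ]] [[ 0.001 -0.965 -0.263  0.072]
 [ 1.     0.001 -0.001 -0.   ]
 [ 0.001 -0.263  0.965 -0.145]
 [ 0.     0.     0.     1.   ]]
```

```bash
cat > plan.py <<'E'
import sys
from h import *
from cell import robot
"plan.py x y z theta: rotate first (wz), then shift, in interface units. mm; theta = world angle of tool y"
s=robot.read_state();T=tool(s);th=np.arctan2(T[1,1],T[0,1])
x,y,z=[float(v)/1000 for v in sys.argv[1:4]];g=float(sys.argv[4])
dw=(th-g+np.pi/2)%np.pi-np.pi/2
a=th-dw;d=np.array([x,y,z])-T[:3,3]
X=np.array([-np.sin(a),np.cos(a),0]);Y=np.array([np.cos(a),np.sin(a),0])
print("t",round(s["t"],2),"tcp",np.round(T[:3,3]*1000,1),"th",round(th,3),"tilt",np.round(T[:2,2],4),"j",np.round(s["joints"],2),"w",round(s["gripper_width"],4),"gf",round(float(s["grasp_force"]),1),"F",np.round(s["ft_force"],1))
print("wz %.2f  tx %.2f ty %.2f tz %.2f"%(dw/np.radians(5),d@X/.04,d@Y/.04,-d[2]/.04))
E
python3 plan.py 463 414.4 200 1.384
```

```text
t 0.15 tcp [154.3 605.1 238.8] th 1.321 tilt [-0.0007 -0.0016] j [ 1.14  0.53  1.43 -0.    1.18 -0.18] w 0.0871 gf 0.0 F [0.2 0.4 0.4]
wz -0.72  tx -8.47 ty -3.25 tz 0.97
```

Emit:
{"api": "carry_out", "payload": {"increments": [{"wz": -0.72, "gripper": 1}, {"tx": -0.706, "ty": -0.271, "tz": 0.08, "gripper": 1}, {"tx": -0.706, "ty": -0.271, "tz": 0.08, "gripper": 1}, {"tx": -0.706, "ty": -0.271, "tz": 0.08, "gripper": 1}, {"tx": -0.706, "ty": -0.271, "tz": 0.08, "gripper": 1}, {"tx": -0.706, "ty": -0.271, "tz": 0.08, "gripper": 1}, {"tx": -0.706, "ty": -0.271, "tz": 0.08, "gripper": 1}, {"tx": -0.706, "ty": -0.271, "tz": 0.08, "gripper": 1}, {"tx": -0.706, "ty": -0.271, "tz": 0.08, "gripper": 1}, {"tx": -0.706, "ty": -0.271, "tz": 0.08, "gripper": 1}, {"tx": -0.706, "ty": -0.271, "tz": 0.08, "gripper": 1}, {"tx": -0.706, "ty": -0.271, "tz": 0.08, "gripper": 1}, {"tx": -0.706, "ty": -0.271, "tz": 0.08, "gripper": 1}, {"gripper": 1}, {"gripper": 1}, {"gripper": 1}], "grip_force": 20}}

```text
invalid input
```

```bash
python3 plan.py 463 414.4 60 1.384
python3 - <<'E'
from h import *
from cell import robot
f,p,K,T=wrist(robot,"w1")
B=top(p,.06,.075,(.463,.414),.07);print(len(B),np.round(np.median(B,0),4),rect(B))
print(cv2.minEnclosingCircle((B[:,:2]*1000).astype(np.float32)))
print("table z",np.nanmedian(p[...,2][p[...,2]<.02]))
E
```

```text
t 0.15 tcp [154.3 605.1 238.8] th 1.321 tilt [-0.0007 -0.0016] j [ 1.14  0.53  1.43 -0.    1.18 -0.18] w 0.0871 gf 0.0 F [0.2 0.4 0.4]
wz -0.72  tx -8.47 ty -3.25 tz 4.47Traceback (most recent call last):
  File "<stdin>", line 4, in <module>
TypeError: object of type 'NoneType' has no len()
```

View pics/w1.png

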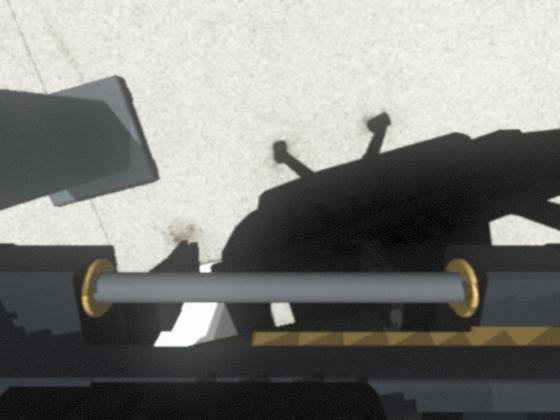

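The call was refused, perhaps because every key is needed in each row. The picture shows only the floor, the chair and the gripper, because the arm has not moved. I'll resend with complete rows.

Emit:
{"api": "carry_out", "payload": {"increments": [{"tx": 0, "ty": 0, "tz": 0, "wx": 0, "wy": 0, "wz": -0.72, "gripper": 1}, {"tx": -0.7, "ty": -0.27, "tz": 0.08, "wx": 0, "wy": 0, "wz": 0, "gripper": 1}, {"tx": -0.7, "ty": -0.27, "tz": 0.08, "wx": 0, "wy": 0, "wz": 0, "gripper": 1}, {"tx": -0.7, "ty": -0.27, "tz": 0.08, "wx": 0, "wy": 0, "wz": 0, "gripper": 1}, {"tx": -0.7, "ty": -0.27, "tz": 0.08, "wx": 0, "wy": 0, "wz": 0, "gripper": 1}, {"tx": -0.7, "ty": -0.27, "tz": 0.08, "wx": 0, "wy": 0, "wz": 0, "gripper": 1}, {"tx": -0.7, "ty": -0.27, "tz": 0.08, "wx": 0, "wy": 0, "wz": 0, "gripper": 1}, {"tx": -0.7, "ty": -0.27, "tz": 0.08, "wx": 0, "wy": 0, "wz": 0, "gripper": 1}, {"tx": -0.7, "ty": -0.27, "tz": 0.08, "wx": 0, "wy": 0, "wz": 0, "gripper": 1}, {"tx": -0.7, "ty": -0.27, "tz": 0.08, "wx": 0, "wy": 0, "wz": 0, "gripper": 1}, {"tx": -0.7, "ty": -0.27, "tz": 0.08, "wx": 0, "wy": 0, "wz": 0, "gripper": 1}, {"tx": -0.7, "ty": -0.27, "tz": 0.08, "wx": 0, "wy": 0, "wz": 0, "gripper": 1}, {"tx": -0.7, "ty": -0.27, "tz": 0.08, "wx": 0, "wy": 0, "wz": 0, "gripper": 1}, {"tx": 0, "ty": 0, "tz": 0, "wx": 0, "wy": 0, "wz": 0, "gripper": 1}, {"tx": 0, "ty": 0, "tz": 0, "wx": 0, "wy": 0, "wz": 0, "gripper": 1}], "grip_force": 20}}

```text
t: 1.45
tcp_pos: [0.4618, 0.4146, 0.2006]
tool_rot: [-0.0, 0.095, 0.995, -0.0]
ft_force: [-0.1, 0.5, -0.4]
gripper_width: 0.0872
grasp_force: 0.0
```

```bash
python3 plan.py 463 414.4 60 1.384
python3 - <<'E'
from h import *
from cell import robot
f,p,K,T=wrist(robot,"w1")
B=top(p,.06,.075,(.463,.414),.07);print(None if B is None else (len(B),np.round(np.median(B,0),4),rect(B)))
if B is not None: print(cv2.minEnclosingCircle((B[:,:2]*1000).astype(np.float32)))
print("table z",np.nanmedian(p[...,2][p[...,2]<.02]))
E
```

```text
t 1.45 tcp [461.8 414.6 200.6] th 1.38 tilt [-0.0009 -0.0002] j [ 0.55  0.57  1.48  0.    1.09 -0.83] w 0.0872 gf 0.0 F [-0.1  0.5 -0.4]
wz -0.04  tx -0.03 ty -0.00 tz 3.51
(3574, array([0.4592, 0.4111, 0.0671]), (array([460.4, 410.9]), array([60. , 60.2]), np.float64(1.034)))
((460.4762268066406, 410.84808349609375), 30.5726318359375)
table z -0.0008827789702265387
```

View pics/w1.png

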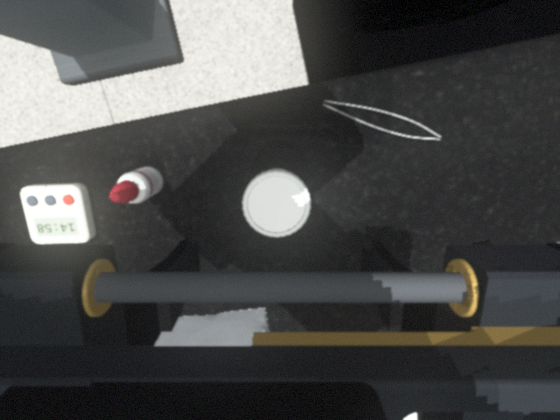

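The picture shows the cup lid at (277,203), dead ahead of the jaws, with the dropper at (137,187) and the timer at (57,213) well clear. The wrist circle has radius 30.6 mm, which matches the lid. I'll descend, grip and lift.

Emit:
{"api": "carry_out", "payload": {"increments": [{"tx": 0.015, "ty": -0.095, "tz": 0.3, "wx": 0, "wy": 0, "wz": 0, "gripper": 1}, {"tx": 0, "ty": 0, "tz": 0.54, "wx": 0, "wy": 0, "wz": 0, "gripper": 1}, {"tx": 0, "ty": 0, "tz": 0.54, "wx": 0, "wy": 0, "wz": 0, "gripper": 1}, {"tx": 0, "ty": 0, "tz": 0.54, "wx": 0, "wy": 0, "wz": 0, "gripper": 1}, {"tx": 0, "ty": 0, "tz": 0.54, "wx": 0, "wy": 0, "wz": 0, "gripper": 1}, {"tx": 0, "ty": 0, "tz": 0.54, "wx": 0, "wy": 0, "wz": 0, "gripper": 1}, {"tx": 0, "ty": 0, "tz": 0.54, "wx": 0, "wy": 0, "wz": 0, "gripper": 1}, {"tx": 0, "ty": 0, "tz": 0, "wx": 0, "wy": 0, "wz": 0, "gripper": 1}, {"tx": 0, "ty": 0, "tz": 0, "wx": 0, "wy": 0, "wz": 0, "gripper": 0.5}, {"tx": 0, "ty": 0, "tz": 0, "wx": 0, "wy": 0, "wz": 0, "gripper": 0.5}, {"tx": 0, "ty": 0, "tz": 0, "wx": 0, "wy": 0, "wz": 0, "gripper": 0.5}, {"tx": 0, "ty": 0, "tz": 0, "wx": 0, "wy": 0, "wz": 0, "gripper": 0.5}, {"tx": 0, "ty": 0, "tz": 0, "wx": 0, "wy": 0, "wz": 0, "gripper": 0.5}, {"tx": 0, "ty": 0, "tz": 0, "wx": 0, "wy": 0, "wz": 0, "gripper": 0.5}, {"tx": 0, "ty": 0, "tz": 0, "wx": 0, "wy": 0, "wz": 0, "gripper": 0.5}, {"tx": 0, "ty": 0, "tz": 0, "wx": 0, "wy": 0, "wz": 0, "gripper": 0.5}], "grip_force": 20}}

```text
t: 2.83
tcp_pos: [0.46, 0.4125, 0.0608]
tool_rot: [0.001, 0.093, 0.996, 0.001]
ft_force: [-0.5, -0.2, 5.5]
gripper_width: 0.0589
grasp_force: 19.5
```

```bash
python3 plan.py 569.7 -131.5 180 1.384
```

```text
t 2.83 tcp [460.  412.5  60.8] th 1.384 tilt [0.0018 0.0011] j [ 0.55  0.76  1.58  0.    0.81 -0.83] w 0.0589 gf 19.5 F [-0.5 -0.2  5.5]
wz -0.00  tx -5.22 ty -12.85 tz -2.98
```

Emit:
{"api": "carry_out", "payload": {"increments": [{"tx": 0, "ty": 0, "tz": -0.3, "wx": 0, "wy": 0, "wz": 0, "gripper": 0.5}, {"tx": 0, "ty": 0, "tz": -0.6, "wx": 0, "wy": 0, "wz": 0, "gripper": 0.5}, {"tx": 0, "ty": 0, "tz": -0.6, "wx": 0, "wy": 0, "wz": 0, "gripper": 0.5}, {"tx": 0, "ty": 0, "tz": -0.6, "wx": 0, "wy": 0, "wz": 0, "gripper": 0.5}, {"tx": 0, "ty": 0, "tz": -0.6, "wx": 0, "wy": 0, "wz": 0, "gripper": 0.5}, {"tx": 0, "ty": 0, "tz": -0.3, "wx": 0, "wy": 0, "wz": 0, "gripper": 0.5}, {"tx": -0.12, "ty": -0.35, "tz": 0, "wx": 0, "wy": 0, "wz": 0, "gripper": 0.5}, {"tx": -0.2, "ty": -0.5, "tz": 0, "wx": 0, "wy": 0, "wz": 0, "gripper": 0.5}, {"tx": -0.3, "ty": -0.7, "tz": 0, "wx": 0, "wy": 0, "wz": 0, "gripper": 0.5}, {"tx": -0.3, "ty": -0.7, "tz": 0, "wx": 0, "wy": 0, "wz": 0, "gripper": 0.5}, {"tx": -0.3, "ty": -0.7, "tz": 0, "wx": 0, "wy": 0, "wz": 0, "gripper": 0.5}, {"tx": -0.3, "ty": -0.7, "tz": 0, "wx": 0, "wy": 0, "wz": 0, "gripper": 0.5}, {"tx": -0.3, "ty": -0.7, "tz": 0, "wx": 0, "wy": 0, "wz": 0, "gripper": 0.5}, {"tx": -0.3, "ty": -0.7, "tz": 0, "wx": 0, "wy": 0, "wz": 0, "gripper": 0.5}, {"tx": -0.3, "ty": -0.7, "tz": 0, "wx": 0, "wy": 0, "wz": 0, "gripper": 0.5}, {"tx": -0.3, "ty": -0.7, "tz": 0, "wx": 0, "wy": 0, "wz": 0, "gripper": 0.5}, {"tx": -0.3, "ty": -0.7, "tz": 0, "wx": 0, "wy": 0, "wz": 0, "gripper": 0.5}, {"tx": -0.3, "ty": -0.7, "tz": 0, "wx": 0, "wy": 0, "wz": 0, "gripper": 0.5}, {"tx": -0.3, "ty": -0.7, "tz": 0, "wx": 0, "wy": 0, "wz": 0, "gripper": 0.5}, {"tx": -0.3, "ty": -0.7, "tz": 0, "wx": 0, "wy": 0, "wz": 0, "gripper": 0.5}]}}

```text
t: 4.5
tcp_pos: [0.543, 0.0172, 0.1786]
tool_rot: [-0.001, 0.094, 0.996, -0.0]
ft_force: [-0.0, 0.2, 0.7]
gripper_width: 0.059
grasp_force: 19.9
```

Emit:
{"api": "carry_out", "payload": {"increments": [{"tx": -0.3, "ty": -0.7, "tz": 0, "wx": 0, "wy": 0, "wz": 0, "gripper": 0.5}, {"tx": -0.3, "ty": -0.7, "tz": 0, "wx": 0, "wy": 0, "wz": 0, "gripper": 0.5}, {"tx": -0.3, "ty": -0.7, "tz": 0, "wx": 0, "wy": 0, "wz": 0, "gripper": 0.5}, {"tx": -0.2, "ty": -0.6, "tz": 0, "wx": 0, "wy": 0, "wz": 0, "gripper": 0.5}, {"tx": -0.2, "ty": -0.5, "tz": 0, "wx": 0, "wy": 0, "wz": 0, "gripper": 0.5}, {"tx": 0, "ty": -0.3, "tz": 0, "wx": 0, "wy": 0, "wz": 0, "gripper": 0.5}, {"tx": 0, "ty": 0, "tz": 0, "wx": 0, "wy": 0, "wz": 0, "gripper": 0.5}, {"tx": 0, "ty": 0, "tz": 0, "wx": 0, "wy": 0, "wz": 0, "gripper": 0.5}]}}

```text
t: 5.17
tcp_pos: [0.568, -0.1276, 0.1788]
tool_rot: [-0.001, 0.094, 0.996, 0.001]
ft_force: [-0.9, 1.2, -1.0]
gripper_width: 0.0591
grasp_force: 19.9
```

```bash
python3 plan.py 569.7 -131.5 68 1.384
python3 - <<'E'
from h import *
from cell import robot
f,p,K,T=wrist(robot,"w2")
for n,a,b,sd in(("swabs",.06,.078,(.59,-.024)),("slides",.032,.05,(.549,-.239))):
    B=top(p,a,b,sd,.09);print(n,None if B is None else (len(B),np.round(np.median(B,0),4),rect(B)))
E
```

```text
t 5.17 tcp [ 568.  -127.6  178.8] th 1.382 tilt [-0.0025  0.0016] j [-0.41  0.55  1.6   0.    1.   -1.8 ] w 0.0591 gf 19.9 F [-0.9  1.2 -1. ]
wz -0.02  tx -0.06 ty -0.09 tz 2.77
swabs (7842, array([ 0.5755, -0.0295,  0.0686]), (array([586.3, -27.8]), array([ 56.5, 106.5]), np.float64(1.383)))
slides (5865, array([ 0.5436, -0.2417,  0.0407]), (array([ 547.3, -243.9]), array([59. , 82.6]), np.float64(1.383)))
```

View pics/w2.png

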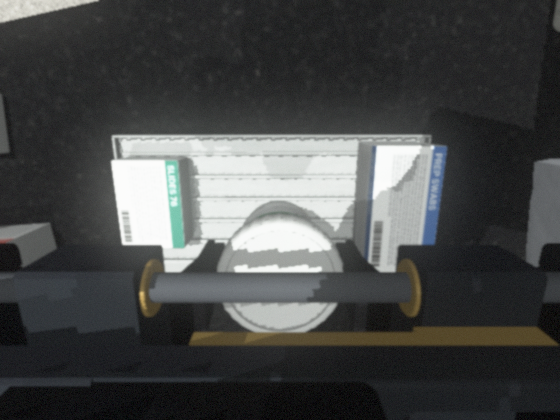

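The cup (280,270) hangs between slides (150,203) and swabs (405,205). The wrist view puts the boxes about 4 mm from where the top view does, so I'll aim at the mean, (568.7,-133.6).

Emit:
{"api": "carry_out", "payload": {"increments": [{"tx": -0.045, "ty": -0.145, "tz": 0.2, "wx": 0, "wy": 0, "wz": 0, "gripper": 0.5}, {"tx": 0, "ty": 0, "tz": 0.5, "wx": 0, "wy": 0, "wz": 0, "gripper": 0.5}, {"tx": 0, "ty": 0, "tz": 0.5, "wx": 0, "wy": 0, "wz": 0, "gripper": 0.5}, {"tx": 0, "ty": 0, "tz": 0.5, "wx": 0, "wy": 0, "wz": 0, "gripper": 0.5}, {"tx": 0, "ty": 0, "tz": 0.5, "wx": 0, "wy": 0, "wz": 0, "gripper": 0.5}, {"tx": 0, "ty": 0, "tz": 0.3, "wx": 0, "wy": 0, "wz": 0, "gripper": 0.5}, {"tx": 0, "ty": 0, "tz": 0.15, "wx": 0, "wy": 0, "wz": 0, "gripper": 0.5}, {"tx": 0, "ty": 0, "tz": 0.08, "wx": 0, "wy": 0, "wz": 0, "gripper": 0.5}, {"tx": 0, "ty": 0, "tz": 0, "wx": 0, "wy": 0, "wz": 0, "gripper": 0.5}, {"tx": 0, "ty": 0, "tz": 0, "wx": 0, "wy": 0, "wz": 0, "gripper": 0.5}]}}

```text
t: 6.05
tcp_pos: [0.5709, -0.1338, 0.071]
tool_rot: [0.001, 0.093, 0.996, -0.0]
ft_force: [-0.4, -0.4, -0.9]
gripper_width: 0.059
grasp_force: 19.9
```

```bash
python3 plan.py 568.7 -133.6 68 1.384
```

```text
t 6.05 tcp [ 570.9 -133.8   71. ] th 1.384 tilt [ 0.0013 -0.0006] j [-0.42  0.71  1.66 -0.    0.77 -1.8 ] w 0.059 gf 19.9 F [-0.4 -0.4 -0.9]
wz 0.00  tx 0.05 ty -0.00 tz 0.08
```

Lowering 2–3 mm more, then releasing and rising.

Emit:
{"api": "carry_out", "payload": {"increments": [{"tx": 0.03, "ty": 0, "tz": 0.04, "wx": 0, "wy": 0, "wz": 0, "gripper": 0.5}, {"tx": 0, "ty": 0, "tz": 0.03, "wx": 0, "wy": 0, "wz": 0, "gripper": 0.5}, {"tx": 0, "ty": 0, "tz": 0, "wx": 0, "wy": 0, "wz": 0, "gripper": 0.5}, {"tx": 0, "ty": 0, "tz": 0, "wx": 0, "wy": 0, "wz": 0, "gripper": 0.8}, {"tx": 0, "ty": 0, "tz": 0, "wx": 0, "wy": 0, "wz": 0, "gripper": 0.9}, {"tx": 0, "ty": 0, "tz": 0, "wx": 0, "wy": 0, "wz": 0, "gripper": 0.9}, {"tx": 0, "ty": 0, "tz": 0, "wx": 0, "wy": 0, "wz": 0, "gripper": 0.9}, {"tx": 0, "ty": 0, "tz": -0.2, "wx": 0, "wy": 0, "wz": 0, "gripper": 0.9}, {"tx": 0, "ty": 0, "tz": -0.6, "wx": 0, "wy": 0, "wz": 0, "gripper": 0.9}, {"tx": 0, "ty": 0, "tz": -0.8, "wx": 0, "wy": 0, "wz": 0, "gripper": 0.9}, {"tx": 0, "ty": 0, "tz": -0.8, "wx": 0, "wy": 0, "wz": 0, "gripper": 1}, {"tx": 0, "ty": 0, "tz": -0.8, "wx": 0, "wy": 0, "wz": 0, "gripper": 1}, {"tx": 0, "ty": 0, "tz": 0, "wx": 0, "wy": 0, "wz": 0, "gripper": 1}, {"tx": 0, "ty": 0, "tz": 0, "wx": 0, "wy": 0, "wz": 0, "gripper": 1}]}}

```text
t: 7.22
tcp_pos: [0.5705, -0.1341, 0.1985]
tool_rot: [0.003, 0.093, 0.996, -0.001]
ft_force: [-0.5, 0.4, -0.9]
gripper_width: 0.0861
grasp_force: 0.0
```

```bash
python3 plan.py 570 -403 180 1.475
python3 - <<'E'
from h import *
from cell import robot
f,p,K,T=wrist(robot,"w3")
for n,a,b,sd in(("cup",.066,.085,(.57,-.134)),("swabs",.06,.078,(.59,-.026)),("slides",.032,.05,(.549,-.241))):
    B=top(p,a,b,sd,.075);print(n,None if B is None else (len(B),np.round(np.median(B,0),4),rect(B)))
E
```

```text
t 7.22 tcp [ 570.5 -134.1  198.5] th 1.384 tilt [ 0.0054 -0.0024] j [-0.42  0.52  1.58 -0.    1.03 -1.81] w 0.0861 gf 0.0 F [-0.5  0.4 -0.9]
wz -1.04  tx -0.63 ty -6.69 tz 0.46
cup (3796, array([ 0.5686, -0.1351,  0.0739]), (array([ 569.9, -135.4]), array([59.9, 60.2]), np.float64(1.275)))
swabs (7655, array([ 0.5804, -0.0274,  0.0685]), (array([588. , -28.3]), array([ 56.3, 110. ]), np.float64(1.384)))
slides (5351, array([ 0.5447, -0.2424,  0.0407]), (array([ 546.9, -244. ]), array([59.5, 82.1]), np.float64(1.384)))
```

The cup stands 2 mm from midway and the boxes haven't moved. Next, the lancets.

Emit:
{"api": "carry_out", "payload": {"increments": [{"tx": 0, "ty": 0, "tz": 0, "wx": 0, "wy": 0, "wz": -0.52, "gripper": 1}, {"tx": 0, "ty": 0, "tz": 0, "wx": 0, "wy": 0, "wz": -0.52, "gripper": 1}, {"tx": -0.07, "ty": -0.67, "tz": 0, "wx": 0, "wy": 0, "wz": 0, "gripper": 1}, {"tx": -0.07, "ty": -0.67, "tz": 0, "wx": 0, "wy": 0, "wz": 0, "gripper": 1}, {"tx": -0.07, "ty": -0.67, "tz": 0, "wx": 0, "wy": 0, "wz": 0, "gripper": 1}, {"tx": -0.07, "ty": -0.67, "tz": 0, "wx": 0, "wy": 0, "wz": 0, "gripper": 1}, {"tx": -0.07, "ty": -0.67, "tz": 0, "wx": 0, "wy": 0, "wz": 0, "gripper": 1}, {"tx": -0.07, "ty": -0.67, "tz": 0, "wx": 0, "wy": 0, "wz": 0, "gripper": 1}, {"tx": -0.07, "ty": -0.67, "tz": 0, "wx": 0, "wy": 0, "wz": 0, "gripper": 1}, {"tx": -0.07, "ty": -0.67, "tz": 0, "wx": 0, "wy": 0, "wz": 0, "gripper": 1}, {"tx": -0.07, "ty": -0.67, "tz": 0, "wx": 0, "wy": 0, "wz": 0, "gripper": 1}, {"tx": 0, "ty": -0.66, "tz": 0, "wx": 0, "wy": 0, "wz": 0, "gripper": 1}, {"tx": 0, "ty": 0, "tz": 0, "wx": 0, "wy": 0, "wz": 0, "gripper": 1}, {"tx": 0, "ty": 0, "tz": 0, "wx": 0, "wy": 0, "wz": 0, "gripper": 1}]}}

```text
t: 8.43
tcp_pos: [0.5671, -0.4031, 0.1931]
tool_rot: [-0.001, 0.049, 0.999, 0.001]
ft_force: [-0.1, -0.4, -0.5]
gripper_width: 0.0868
grasp_force: 0.0
```

```bash
python3 - <<'E'
from h import *
from cell import robot
f,p,K,T=wrist(robot,"w4")
for n,a,b,sd in(("lanc",.054,.07,(.571,-.403)),("cover",.014,.03,(.444,-.397))):
    B=top(p,a,b,sd,.06);print(n,None if B is None else (len(B),np.round(np.median(B,0),4),rect(B)))
E
python3 plan.py 571 -402.5 40 1.475
```

```text
lanc (3932, array([ 0.5687, -0.4063,  0.0598]), (array([ 570.2, -406.5]), array([70.1, 45.9]), np.float64(1.459)))
cover (4095, array([ 0.4416, -0.4006,  0.0219]), (array([ 442.3, -400.7]), array([55.4, 55.4]), np.float64(1.304)))
t 8.48 tcp [ 567.3 -401.7  193.4] th 1.473 tilt [-0.0029  0.0036] j [-0.78  0.67  1.28  0.    1.19 -2.25] w 0.0871 gf 0.0 F [0.2 0.9 0.5]
wz -0.02  tx -0.09 ty -0.01 tz 3.83
```

View pics/w4.png

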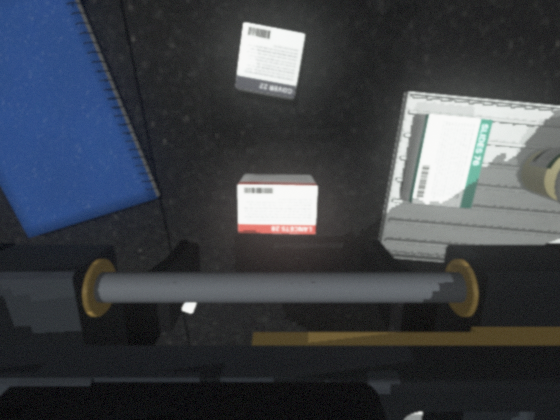

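The lancet carton is at (277,205), squarely between the jaws, and the cover box is at (271,60). Descending and gripping.

Emit:
{"api": "carry_out", "payload": {"increments": [{"tx": -0.1, "ty": -0.04, "tz": 0.2, "wx": 0, "wy": 0, "wz": 0.1, "gripper": 1}, {"tx": 0, "ty": 0, "tz": 0.6, "wx": 0, "wy": 0, "wz": 0, "gripper": 1}, {"tx": 0, "ty": 0, "tz": 0.6, "wx": 0, "wy": 0, "wz": 0, "gripper": 1}, {"tx": 0, "ty": 0, "tz": 0.6, "wx": 0, "wy": 0, "wz": 0, "gripper": 1}, {"tx": 0, "ty": 0, "tz": 0.6, "wx": 0, "wy": 0, "wz": 0, "gripper": 1}, {"tx": 0, "ty": 0, "tz": 0.6, "wx": 0, "wy": 0, "wz": 0, "gripper": 1}, {"tx": 0, "ty": 0, "tz": 0.4, "wx": 0, "wy": 0, "wz": 0, "gripper": 1}, {"tx": 0, "ty": 0, "tz": 0.28, "wx": 0, "wy": 0, "wz": 0, "gripper": 1}, {"tx": 0, "ty": 0, "tz": 0, "wx": 0, "wy": 0, "wz": 0, "gripper": 1}, {"tx": 0, "ty": 0, "tz": 0, "wx": 0, "wy": 0, "wz": 0, "gripper": 0.65}, {"tx": 0, "ty": 0, "tz": 0, "wx": 0, "wy": 0, "wz": 0, "gripper": 0.65}, {"tx": 0, "ty": 0, "tz": 0, "wx": 0, "wy": 0, "wz": 0, "gripper": 0.65}, {"tx": 0, "ty": 0, "tz": 0, "wx": 0, "wy": 0, "wz": 0, "gripper": 0.65}, {"tx": 0, "ty": 0, "tz": 0, "wx": 0, "wy": 0, "wz": 0, "gripper": 0.65}, {"tx": 0, "ty": 0, "tz": 0, "wx": 0, "wy": 0, "wz": 0, "gripper": 0.65}]}}

```text
t: 9.73
tcp_pos: [0.5732, -0.4051, 0.042]
tool_rot: [0.001, 0.052, 0.999, -0.001]
ft_force: [1.1, 0.7, 5.2]
gripper_width: 0.0704
grasp_force: 20.0
```

```bash
python3 plan.py 642 -149 180 1.384
```

```text
t 9.73 tcp [ 573.2 -405.1   42. ] th 1.466 tilt [ 0.0024 -0.002 ] j [-0.77  0.86  1.35  0.    0.93 -2.24] w 0.0704 gf 20.0 F [1.1 0.7 5.2]
wz 0.94  tx -0.50 ty 6.61 tz -3.45
```

Emit:
{"api": "carry_out", "payload": {"increments": [{"tx": 0, "ty": 0, "tz": -0.3, "wx": 0, "wy": 0, "wz": 0, "gripper": 0.65}, {"tx": 0, "ty": 0, "tz": -0.6, "wx": 0, "wy": 0, "wz": 0, "gripper": 0.65}, {"tx": 0, "ty": 0, "tz": -0.75, "wx": 0, "wy": 0, "wz": 0, "gripper": 0.65}, {"tx": 0, "ty": 0, "tz": -0.75, "wx": 0, "wy": 0, "wz": 0, "gripper": 0.65}, {"tx": 0, "ty": 0, "tz": -0.75, "wx": 0, "wy": 0, "wz": 0, "gripper": 0.65}, {"tx": 0, "ty": 0, "tz": -0.3, "wx": 0, "wy": 0, "wz": 0.47, "gripper": 0.65}, {"tx": 0, "ty": 0, "tz": 0, "wx": 0, "wy": 0, "wz": 0.47, "gripper": 0.65}, {"tx": -0.05, "ty": 0.35, "tz": 0, "wx": 0, "wy": 0, "wz": 0, "gripper": 0.65}, {"tx": -0.05, "ty": 0.66, "tz": 0, "wx": 0, "wy": 0, "wz": 0, "gripper": 0.65}, {"tx": -0.05, "ty": 0.7, "tz": 0, "wx": 0, "wy": 0, "wz": 0, "gripper": 0.65}, {"tx": -0.05, "ty": 0.7, "tz": 0, "wx": 0, "wy": 0, "wz": 0, "gripper": 0.65}, {"tx": -0.05, "ty": 0.7, "tz": 0, "wx": 0, "wy": 0, "wz": 0, "gripper": 0.65}, {"tx": -0.05, "ty": 0.7, "tz": 0, "wx": 0, "wy": 0, "wz": 0, "gripper": 0.65}, {"tx": -0.05, "ty": 0.7, "tz": 0, "wx": 0, "wy": 0, "wz": 0, "gripper": 0.65}, {"tx": -0.05, "ty": 0.7, "tz": 0, "wx": 0, "wy": 0, "wz": 0, "gripper": 0.65}, {"tx": -0.05, "ty": 0.7, "tz": 0, "wx": 0, "wy": 0, "wz": 0, "gripper": 0.65}, {"tx": -0.05, "ty": 0.4, "tz": 0, "wx": 0, "wy": 0, "wz": 0, "gripper": 0.65}, {"tx": 0, "ty": 0.3, "tz": 0, "wx": 0, "wy": 0, "wz": 0, "gripper": 0.65}, {"tx": 0, "ty": 0, "tz": 0, "wx": 0, "wy": 0, "wz": 0, "gripper": 0.65}, {"tx": 0, "ty": 0, "tz": 0, "wx": 0, "wy": 0, "wz": 0, "gripper": 0.65}]}}

```text
t: 11.4
tcp_pos: [0.6409, -0.1482, 0.1781]
tool_rot: [-0.0, 0.093, 0.996, -0.0]
ft_force: [-0.9, -0.5, -1.2]
gripper_width: 0.0711
grasp_force: 20.0
```

```bash
python3 plan.py 642 -149 49 1.384
python3 - <<'E'
from h import *
from cell import robot
f,p,K,T=wrist(robot,"w5")
for n,a,b,sd in(("cup",.066,.085,(.57,-.134)),("swabs",.06,.078,(.59,-.026)),("slides",.032,.05,(.549,-.241)),("lanc",.18,.22,(.642,-.149))):
    B=top(p,a,b,sd,.075);print(n,None if B is None else (len(B),np.round(np.median(B,0),4),rect(B)))
E
```

```text
t 11.4 tcp [ 640.9 -148.2  178.1] th 1.385 tilt [-0.0008 -0.0006] j [-0.4   0.64  1.4  -0.    1.1  -1.78] w 0.0711 gf 20.0 F [-0.9 -0.5 -1.2]
wz 0.01  tx -0.03 ty -0.01 tz 3.23
cup (5380, array([ 0.5692, -0.1352,  0.074 ]), (array([ 570.2, -135.4]), array([60.2, 59.9]), np.float64(0.557)))
swabs (11485, array([ 0.5834, -0.029 ,  0.0686]), (array([588.2, -28.3]), array([ 56.3, 109.3]), np.float64(1.382)))
slides (7268, array([ 0.5452, -0.2425,  0.0408]), (array([ 547.1, -243.9]), array([59. , 81.8]), np.float64(1.383)))
lanc (8399, array([ 0.6218, -0.145 ,  0.1957]), (array([ 624.2, -145.5]), array([94.4, 19.3]), np.float64(1.383)))
```

View pics/w5.png

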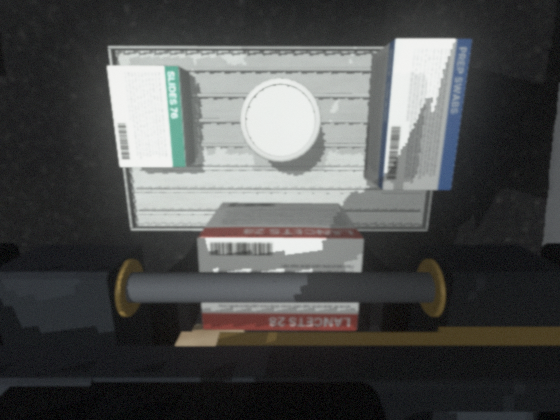

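The cup is at (281,118), with slides and swabs in place either side. The carton is held square at (280,270). Its near edge implies tray x ≈ 46.8, so I'll move 4 mm back, lower and release.

Emit:
{"api": "carry_out", "payload": {"increments": [{"tx": -0.1, "ty": -0.01, "tz": 0.2, "wx": 0, "wy": 0, "wz": 0, "gripper": 0.65}, {"tx": 0, "ty": 0, "tz": 0.55, "wx": 0, "wy": 0, "wz": 0, "gripper": 0.65}, {"tx": 0, "ty": 0, "tz": 0.6, "wx": 0, "wy": 0, "wz": 0, "gripper": 0.65}, {"tx": 0, "ty": 0, "tz": 0.6, "wx": 0, "wy": 0, "wz": 0, "gripper": 0.65}, {"tx": 0, "ty": 0, "tz": 0.6, "wx": 0, "wy": 0, "wz": 0, "gripper": 0.65}, {"tx": 0, "ty": 0, "tz": 0.35, "wx": 0, "wy": 0, "wz": 0, "gripper": 0.65}, {"tx": 0, "ty": 0, "tz": 0.2, "wx": 0, "wy": 0, "wz": 0, "gripper": 0.65}, {"tx": 0, "ty": 0, "tz": 0.1, "wx": 0, "wy": 0, "wz": 0, "gripper": 0.65}, {"tx": 0, "ty": 0, "tz": 0, "wx": 0, "wy": 0, "wz": 0, "gripper": 0.65}, {"tx": 0, "ty": 0, "tz": 0, "wx": 0, "wy": 0, "wz": 0, "gripper": 0.65}]}}

```text
t: 12.28
tcp_pos: [0.6459, -0.1501, 0.0513]
tool_rot: [0.001, 0.094, 0.996, -0.0]
ft_force: [0.1, -0.2, 0.1]
gripper_width: 0.0713
grasp_force: 20.0
```

```bash
python3 plan.py 646 -149 49 1.384
```

```text
t 12.28 tcp [ 645.9 -150.1   51.3] th 1.383 tilt [ 0.0023 -0.0009] j [-0.4   0.81  1.46  0.    0.87 -1.78] w 0.0713 gf 20.0 F [ 0.1 -0.2  0.1]
wz -0.01  tx 0.00 ty 0.03 tz 0.06
```

Emit:
{"api": "carry_out", "payload": {"increments": [{"tx": 0, "ty": 0.01, "tz": 0.03, "wx": 0, "wy": 0, "wz": 0, "gripper": 0.65}, {"tx": 0, "ty": 0, "tz": 0.02, "wx": 0, "wy": 0, "wz": 0, "gripper": 0.65}, {"tx": 0, "ty": 0, "tz": 0, "wx": 0, "wy": 0, "wz": 0, "gripper": 0.65}, {"tx": 0, "ty": 0, "tz": 0, "wx": 0, "wy": 0, "wz": 0, "gripper": 0.9}, {"tx": 0, "ty": 0, "tz": 0, "wx": 0, "wy": 0, "wz": 0, "gripper": 1}, {"tx": 0, "ty": 0, "tz": 0, "wx": 0, "wy": 0, "wz": 0, "gripper": 1}, {"tx": 0, "ty": 0, "tz": 0, "wx": 0, "wy": 0, "wz": 0, "gripper": 1}, {"tx": 0, "ty": 0, "tz": -0.2, "wx": 0, "wy": 0, "wz": 0, "gripper": 1}, {"tx": 0, "ty": 0, "tz": -0.6, "wx": 0, "wy": 0, "wz": 0, "gripper": 1}, {"tx": 0, "ty": 0, "tz": -0.8, "wx": 0, "wy": 0, "wz": 0, "gripper": 1}, {"tx": 0, "ty": 0, "tz": -0.8, "wx": 0, "wy": 0, "wz": 0, "gripper": 1}, {"tx": 0, "ty": 0, "tz": -0.8, "wx": 0, "wy": 0, "wz": 0, "gripper": 1}, {"tx": 0, "ty": 0, "tz": 0, "wx": 0, "wy": 0, "wz": 0, "gripper": 1}, {"tx": 0, "ty": 0, "tz": 0, "wx": 0, "wy": 0, "wz": 0, "gripper": 1}]}}

```text
t: 13.45
tcp_pos: [0.6466, -0.1496, 0.1798]
tool_rot: [0.003, 0.093, 0.996, -0.001]
ft_force: [0.1, 0.3, 0.4]
gripper_width: 0.0871
grasp_force: 0.0
```

```bash
python3 plan.py 443 -399 150 1.304
python3 - <<'E'
from h import *
from cell import robot
f,p,K,T=wrist(robot,"w6")
for n,a,b,sd in(("cup",.07,.085,(.57,-.134)),("swabs",.06,.078,(.59,-.026)),("slides",.032,.05,(.549,-.241)),("lanc",.058,.0715,(.643,-.149))):
    B=top(p,a,b,sd,.075);print(n,None if B is None else (len(B),np.round(np.median(B,0),4),rect(B)))
E
```

```text
t 13.45 tcp [ 646.6 -149.6  179.8] th 1.384 tilt [ 0.0059 -0.0025] j [-0.4   0.64  1.39 -0.    1.1  -1.78] w 0.0871 gf 0.0 F [0.1 0.3 0.4]
wz 0.92  tx 3.27 ty -7.36 tz 0.74
cup (5449, array([ 0.5692, -0.1352,  0.074 ]), (array([ 570.1, -135.2]), array([60.1, 60.1]), np.float64(0.929)))
swabs (11690, array([ 0.583 , -0.0289,  0.0686]), (array([588. , -28.4]), array([ 56.2, 110. ]), np.float64(1.382)))
slides (7360, array([ 0.5451, -0.2424,  0.0408]), (array([ 547.2, -243.9]), array([59.4, 81.2]), np.float64(1.381)))
lanc (4647, array([ 0.6406, -0.1485,  0.0667]), (array([ 642.3, -148.9]), array([70.1, 45.9]), np.float64(1.382)))
```

The lancet carton is at tray (51.8, 1.4) and square; the cup is at (-21.7, 1.3) with a gap of about 19 mm. Next, the cover box.

Emit:
{"api": "carry_out", "payload": {"increments": [{"tx": 0, "ty": 0, "tz": 0, "wx": 0, "wy": 0, "wz": 0.46, "gripper": 1}, {"tx": 0, "ty": 0, "tz": 0, "wx": 0, "wy": 0, "wz": 0.46, "gripper": 1}, {"tx": 0.3, "ty": -0.67, "tz": 0, "wx": 0, "wy": 0, "wz": 0, "gripper": 1}, {"tx": 0.3, "ty": -0.67, "tz": 0, "wx": 0, "wy": 0, "wz": 0, "gripper": 1}, {"tx": 0.3, "ty": -0.67, "tz": 0, "wx": 0, "wy": 0, "wz": 0, "gripper": 1}, {"tx": 0.3, "ty": -0.67, "tz": 0, "wx": 0, "wy": 0, "wz": 0, "gripper": 1}, {"tx": 0.3, "ty": -0.67, "tz": 0, "wx": 0, "wy": 0, "wz": 0, "gripper": 1}, {"tx": 0.3, "ty": -0.67, "tz": 0, "wx": 0, "wy": 0, "wz": 0, "gripper": 1}, {"tx": 0.3, "ty": -0.67, "tz": 0.1, "wx": 0, "wy": 0, "wz": 0, "gripper": 1}, {"tx": 0.3, "ty": -0.67, "tz": 0.2, "wx": 0, "wy": 0, "wz": 0, "gripper": 1}, {"tx": 0.3, "ty": -0.67, "tz": 0.2, "wx": 0, "wy": 0, "wz": 0, "gripper": 1}, {"tx": 0.3, "ty": -0.67, "tz": 0.2, "wx": 0, "wy": 0, "wz": 0, "gripper": 1}, {"tx": 0.27, "ty": -0.66, "tz": 0, "wx": 0, "wy": 0, "wz": 0, "gripper": 1}, {"tx": 0, "ty": 0, "tz": 0, "wx": 0, "wy": 0, "wz": 0, "gripper": 1}, {"tx": 0, "ty": 0, "tz": 0, "wx": 0, "wy": 0, "wz": 0, "gripper": 1}]}}

```text
t: 14.75
tcp_pos: [0.4394, -0.3988, 0.1466]
tool_rot: [-0.001, 0.135, 0.991, 0.001]
ft_force: [-0.3, -0.1, 0.5]
gripper_width: 0.087
grasp_force: 0.0
```

```bash
python3 plan.py 443 -399.5 21 1.304
python3 - <<'E'
from h import *
from cell import robot
f,p,K,T=wrist(robot,"w7")
for n,a,b,sd in(("cover",.014,.03,(.444,-.397)),):
    B=top(p,a,b,sd,.06);print(n,None if B is None else (len(B),np.round(np.median(B,0),4),rect(B)))
E
```

```text
t 14.75 tcp [ 439.4 -398.8  146.6] th 1.3 tilt [-0.0021  0.0031] j [-0.93  0.6   1.6   0.    0.95 -2.23] w 0.087 gf 0.0 F [-0.3 -0.1  0.5]
wz -0.04  tx -0.09 ty 0.01 tz 3.14
cover (4004, array([ 0.4406, -0.4001,  0.0219]), (array([ 442. , -400.5]), array([55.3, 55.4]), np.float64(1.299)))
```

Emit:
{"api": "carry_out", "payload": {"increments": [{"tx": -0.08, "ty": 0, "tz": 0.2, "wx": 0, "wy": 0, "wz": 0, "gripper": 1}, {"tx": 0, "ty": 0, "tz": 0.6, "wx": 0, "wy": 0, "wz": 0, "gripper": 1}, {"tx": 0, "ty": 0, "tz": 0.6, "wx": 0, "wy": 0, "wz": 0, "gripper": 1}, {"tx": 0, "ty": 0, "tz": 0.6, "wx": 0, "wy": 0, "wz": 0, "gripper": 1}, {"tx": 0, "ty": 0, "tz": 0.5, "wx": 0, "wy": 0, "wz": 0, "gripper": 1}, {"tx": 0, "ty": 0, "tz": 0.4, "wx": 0, "wy": 0, "wz": 0, "gripper": 1}, {"tx": 0, "ty": 0, "tz": 0.2, "wx": 0, "wy": 0, "wz": 0, "gripper": 1}, {"tx": 0, "ty": 0, "tz": 0, "wx": 0, "wy": 0, "wz": 0, "gripper": 1}, {"tx": 0, "ty": 0, "tz": 0, "wx": 0, "wy": 0, "wz": 0, "gripper": 0.45}, {"tx": 0, "ty": 0, "tz": 0, "wx": 0, "wy": 0, "wz": 0, "gripper": 0.45}, {"tx": 0, "ty": 0, "tz": 0, "wx": 0, "wy": 0, "wz": 0, "gripper": 0.45}, {"tx": 0, "ty": 0, "tz": 0, "wx": 0, "wy": 0, "wz": 0, "gripper": 0.45}, {"tx": 0, "ty": 0, "tz": 0, "wx": 0, "wy": 0, "wz": 0, "gripper": 0.45}, {"tx": 0, "ty": 0, "tz": 0, "wx": 0, "wy": 0, "wz": 0, "gripper": 0.45}, {"tx": 0, "ty": 0, "tz": 0, "wx": 0, "wy": 0, "wz": 0, "gripper": 0.45}], "grip_force": 15}}

```text
t: 16.05
tcp_pos: [0.4444, -0.3997, 0.025]
tool_rot: [0.0, 0.133, 0.991, -0.0]
ft_force: [-1.1, 0.7, 2.9]
gripper_width: 0.0551
grasp_force: 15.0
```

```bash
python3 plan.py 548 -242.6 150 1.384
```

```text
t 16.05 tcp [ 444.4 -399.7   25. ] th 1.303 tilt [ 0.0007 -0.0009] j [-0.92  0.8   1.64 -0.    0.7  -2.22] w 0.0551 gf 15.0 F [-1.1  0.7  2.9]
wz -0.92  tx -1.82 ty 4.34 tz -3.12
```

Emit:
{"api": "carry_out", "payload": {"increments": [{"tx": 0, "ty": 0, "tz": -0.3, "wx": 0, "wy": 0, "wz": 0, "gripper": 0.45}, {"tx": 0, "ty": 0, "tz": -0.6, "wx": 0, "wy": 0, "wz": 0, "gripper": 0.45}, {"tx": 0, "ty": 0, "tz": -0.7, "wx": 0, "wy": 0, "wz": 0, "gripper": 0.45}, {"tx": 0, "ty": 0, "tz": -0.7, "wx": 0, "wy": 0, "wz": 0, "gripper": 0.45}, {"tx": 0, "ty": 0, "tz": -0.5, "wx": 0, "wy": 0, "wz": -0.46, "gripper": 0.45}, {"tx": 0, "ty": 0, "tz": -0.32, "wx": 0, "wy": 0, "wz": -0.46, "gripper": 0.45}, {"tx": -0.2, "ty": 0.4, "tz": 0, "wx": 0, "wy": 0, "wz": 0, "gripper": 0.45}, {"tx": -0.25, "ty": 0.6, "tz": 0, "wx": 0, "wy": 0, "wz": 0, "gripper": 0.45}, {"tx": -0.25, "ty": 0.6, "tz": 0, "wx": 0, "wy": 0, "wz": 0, "gripper": 0.45}, {"tx": -0.25, "ty": 0.6, "tz": 0, "wx": 0, "wy": 0, "wz": 0, "gripper": 0.45}, {"tx": -0.25, "ty": 0.6, "tz": 0, "wx": 0, "wy": 0, "wz": 0, "gripper": 0.45}, {"tx": -0.25, "ty": 0.6, "tz": 0, "wx": 0, "wy": 0, "wz": 0, "gripper": 0.45}, {"tx": -0.25, "ty": 0.6, "tz": 0, "wx": 0, "wy": 0, "wz": 0, "gripper": 0.45}, {"tx": -0.15, "ty": 0.34, "tz": 0, "wx": 0, "wy": 0, "wz": 0, "gripper": 0.45}, {"tx": 0, "ty": 0, "tz": 0, "wx": 0, "wy": 0, "wz": 0, "gripper": 0.45}, {"tx": 0, "ty": 0, "tz": 0, "wx": 0, "wy": 0, "wz": 0, "gripper": 0.45}, {"tx": 0, "ty": 0, "tz": 0, "wx": 0, "wy": 0, "wz": 0, "gripper": 0.45}]}}

```text
t: 17.47
tcp_pos: [0.5488, -0.2429, 0.1495]
tool_rot: [-0.0, 0.093, 0.996, -0.0]
ft_force: [0.5, -0.9, -0.4]
gripper_width: 0.0552
grasp_force: 15.0
```

```bash
python3 plan.py 549 -242.6 67 1.384
python3 - <<'E'
from h import *
from cell import robot
f,p,K,T=wrist(robot,"w8")
E
```

```text
t 17.47 tcp [ 548.8 -242.9  149.5] th 1.384 tilt [-0.0001 -0.0005] j [-0.6   0.61  1.58 -0.    0.96 -1.99] w 0.0552 gf 15.0 F [ 0.5 -0.9 -0.4]
wz -0.00  tx -0.00 ty 0.01 tz 2.06
```

View pics/w8.png

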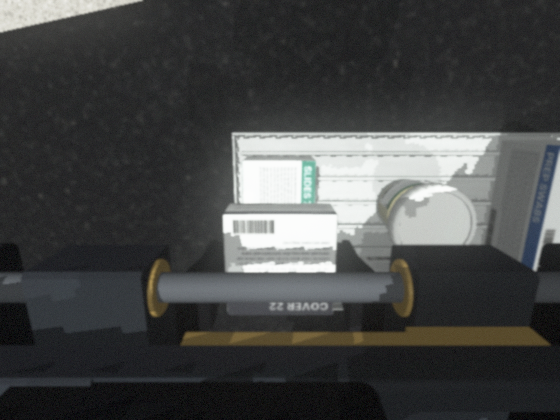

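The cover box (280,260) is held square over the slides (280,180). Lowering in steps.

Emit:
{"api": "carry_out", "payload": {"increments": [{"tx": 0, "ty": 0, "tz": 0.3, "wx": 0, "wy": 0, "wz": 0, "gripper": 0.45}, {"tx": 0, "ty": 0, "tz": 0.5, "wx": 0, "wy": 0, "wz": 0, "gripper": 0.45}, {"tx": 0, "ty": 0, "tz": 0.5, "wx": 0, "wy": 0, "wz": 0, "gripper": 0.45}, {"tx": 0, "ty": 0, "tz": 0.4, "wx": 0, "wy": 0, "wz": 0, "gripper": 0.45}, {"tx": 0, "ty": 0, "tz": 0.2, "wx": 0, "wy": 0, "wz": 0, "gripper": 0.45}, {"tx": 0, "ty": 0, "tz": 0.1, "wx": 0, "wy": 0, "wz": 0, "gripper": 0.45}, {"tx": 0, "ty": 0, "tz": 0, "wx": 0, "wy": 0, "wz": 0, "gripper": 0.45}, {"tx": 0, "ty": 0, "tz": 0, "wx": 0, "wy": 0, "wz": 0, "gripper": 0.45}]}}

```text
t: 18.18
tcp_pos: [0.5494, -0.2432, 0.0697]
tool_rot: [0.0, 0.094, 0.996, -0.0]
ft_force: [-0.3, -0.9, -0.4]
gripper_width: 0.0551
grasp_force: 15.0
```

```bash
python3 plan.py 549 -242.6 66 1.384
```

```text
t 18.18 tcp [ 549.4 -243.2   69.7] th 1.383 tilt [ 0.0009 -0.0007] j [-0.6   0.73  1.62 -0.    0.79 -1.99] w 0.0551 gf 15.0 F [-0.3 -0.9 -0.4]
wz -0.01  tx 0.01 ty 0.01 tz 0.09
```

Emit:
{"api": "carry_out", "payload": {"increments": [{"tx": 0, "ty": 0, "tz": 0.04, "wx": 0, "wy": 0, "wz": 0, "gripper": 0.45}, {"tx": 0, "ty": 0, "tz": 0.04, "wx": 0, "wy": 0, "wz": 0, "gripper": 0.45}, {"tx": 0, "ty": 0, "tz": 0, "wx": 0, "wy": 0, "wz": 0, "gripper": 0.45}, {"tx": 0, "ty": 0, "tz": 0, "wx": 0, "wy": 0, "wz": 0, "gripper": 0.75}, {"tx": 0, "ty": 0, "tz": 0, "wx": 0, "wy": 0, "wz": 0, "gripper": 0.9}, {"tx": 0, "ty": 0, "tz": 0, "wx": 0, "wy": 0, "wz": 0, "gripper": 0.9}, {"tx": 0, "ty": 0, "tz": 0, "wx": 0, "wy": 0, "wz": 0, "gripper": 0.9}, {"tx": 0, "ty": 0, "tz": -0.2, "wx": 0, "wy": 0, "wz": 0, "gripper": 0.9}, {"tx": 0, "ty": 0, "tz": -0.6, "wx": 0, "wy": 0, "wz": 0, "gripper": 0.9}, {"tx": 0, "ty": 0, "tz": -0.8, "wx": 0, "wy": 0, "wz": 0, "gripper": 1}, {"tx": 0, "ty": 0, "tz": -0.8, "wx": 0, "wy": 0, "wz": 0, "gripper": 1}, {"tx": 0, "ty": 0, "tz": -0.8, "wx": 0, "wy": 0, "wz": 0, "gripper": 1}, {"tx": 0, "ty": 0, "tz": 0, "wx": 0, "wy": 0, "wz": 0, "gripper": 1}, {"tx": 0, "ty": 0, "tz": 0, "wx": 0, "wy": 0, "wz": 0, "gripper": 1}]}}

```text
t: 19.35
tcp_pos: [0.5505, -0.2432, 0.197]
tool_rot: [0.003, 0.093, 0.996, -0.002]
ft_force: [-0.7, 0.1, -0.3]
gripper_width: 0.0866
grasp_force: 0.0
```

```bash
python3 plan.py 443 178 190 -0.165
python3 - <<'E'
from h import *
from cell import robot
f,p,K,T=wrist(robot,"w9")
for n,a,b,sd in(("cover",.055,.07,(.549,-.243)),("slides",.034,.046,(.549,-.243)),("cup",.07,.085,(.57,-.134))):
    B=top(p,a,b,sd,.06);print(n,None if B is None else (len(B),np.round(np.median(B,0),4),rect(B)))
E
```

```text
t 19.35 tcp [ 550.5 -243.2  197. ] th 1.384 tilt [ 0.005  -0.0035] j [-0.6   0.54  1.54 -0.    1.05 -1.99] w 0.0866 gf 0.0 F [-0.7  0.1 -0.3]
wz 17.75  tx 9.95 ty -4.38 tz 0.17
cover (3794, array([ 0.5455, -0.2425,  0.0627]), (array([ 547. , -242.6]), array([55.3, 55.1]), np.float64(1.384)))
slides (1022, array([ 0.5135, -0.2383,  0.0406]), (array([ 520.2, -239.3]), array([58.2, 27.9]), np.float64(1.394)))
cup (3873, array([ 0.5685, -0.1358,  0.0737]), (array([ 569.7, -135.7]), array([60.4, 60.2]), np.float64(0.414)))
```

The cover box is centred to about 1 mm. Turning for the timer: grip along world x, so that the gripper's body stays clear of the dropper.

Emit:
{"api": "carry_out", "payload": {"increments": [{"tx": 0, "ty": 0, "tz": 0, "wx": 0, "wy": 0, "wz": 0.986, "gripper": 1}, {"tx": 0, "ty": 0, "tz": 0, "wx": 0, "wy": 0, "wz": 0.986, "gripper": 1}, {"tx": 0, "ty": 0, "tz": 0, "wx": 0, "wy": 0, "wz": 0.986, "gripper": 1}, {"tx": 0, "ty": 0, "tz": 0, "wx": 0, "wy": 0, "wz": 0.986, "gripper": 1}, {"tx": 0, "ty": 0, "tz": 0, "wx": 0, "wy": 0, "wz": 0.986, "gripper": 1}, {"tx": 0, "ty": 0, "tz": 0, "wx": 0, "wy": 0, "wz": 0.986, "gripper": 1}, {"tx": 0, "ty": 0, "tz": 0, "wx": 0, "wy": 0, "wz": 0.986, "gripper": 1}, {"tx": 0, "ty": 0, "tz": 0, "wx": 0, "wy": 0, "wz": 0.986, "gripper": 1}, {"tx": 0, "ty": 0, "tz": 0, "wx": 0, "wy": 0, "wz": 0.986, "gripper": 1}, {"tx": 0, "ty": 0, "tz": 0, "wx": 0, "wy": 0, "wz": 0.986, "gripper": 1}, {"tx": 0, "ty": 0, "tz": 0, "wx": 0, "wy": 0, "wz": 0.986, "gripper": 1}, {"tx": 0, "ty": 0, "tz": 0, "wx": 0, "wy": 0, "wz": 0.986, "gripper": 1}, {"tx": 0, "ty": 0, "tz": 0, "wx": 0, "wy": 0, "wz": 0.986, "gripper": 1}, {"tx": 0, "ty": 0, "tz": 0, "wx": 0, "wy": 0, "wz": 0.986, "gripper": 1}, {"tx": 0, "ty": 0, "tz": 0, "wx": 0, "wy": 0, "wz": 0.986, "gripper": 1}, {"tx": 0, "ty": 0, "tz": 0, "wx": 0, "wy": 0, "wz": 0.986, "gripper": 1}, {"tx": 0, "ty": 0, "tz": 0, "wx": 0, "wy": 0, "wz": 0.986, "gripper": 1}, {"tx": 0, "ty": 0, "tz": 0, "wx": 0, "wy": 0, "wz": 0.986, "gripper": 1}]}}

```text
t: 20.9
tcp_pos: [0.548, -0.2416, 0.1919]
tool_rot: [-0.002, 0.764, 0.645, -0.001]
ft_force: [0.1, 0.6, 0.3]
gripper_width: 0.0871
grasp_force: 0.0
```

Emit:
{"api": "carry_out", "payload": {"increments": [{"tx": 0.5, "ty": -0.2, "tz": 0, "wx": 0, "wy": 0, "wz": 0, "gripper": 1}, {"tx": 0.7, "ty": -0.31, "tz": 0, "wx": 0, "wy": 0, "wz": 0, "gripper": 1}, {"tx": 0.7, "ty": -0.31, "tz": 0, "wx": 0, "wy": 0, "wz": 0, "gripper": 1}, {"tx": 0.7, "ty": -0.31, "tz": 0, "wx": 0, "wy": 0, "wz": 0, "gripper": 1}, {"tx": 0.7, "ty": -0.31, "tz": 0, "wx": 0, "wy": 0, "wz": 0, "gripper": 1}, {"tx": 0.7, "ty": -0.31, "tz": 0, "wx": 0, "wy": 0, "wz": 0, "gripper": 1}, {"tx": 0.7, "ty": -0.31, "tz": 0, "wx": 0, "wy": 0, "wz": 0, "gripper": 1}, {"tx": 0.7, "ty": -0.31, "tz": 0, "wx": 0, "wy": 0, "wz": 0, "gripper": 1}, {"tx": 0.7, "ty": -0.31, "tz": 0, "wx": 0, "wy": 0, "wz": 0, "gripper": 1}, {"tx": 0.7, "ty": -0.31, "tz": 0, "wx": 0, "wy": 0, "wz": 0, "gripper": 1}, {"tx": 0.7, "ty": -0.31, "tz": 0, "wx": 0, "wy": 0, "wz": 0, "gripper": 1}, {"tx": 0.7, "ty": -0.31, "tz": 0, "wx": 0, "wy": 0, "wz": 0, "gripper": 1}, {"tx": 0.7, "ty": -0.31, "tz": 0, "wx": 0, "wy": 0, "wz": 0, "gripper": 1}, {"tx": 0.7, "ty": -0.31, "tz": 0, "wx": 0, "wy": 0, "wz": 0, "gripper": 1}, {"tx": 0.35, "ty": -0.15, "tz": 0, "wx": 0, "wy": 0, "wz": 0, "gripper": 1}, {"tx": 0, "ty": 0, "tz": 0, "wx": 0, "wy": 0, "wz": 0, "gripper": 1}, {"tx": 0, "ty": 0, "tz": 0, "wx": 0, "wy": 0, "wz": 0, "gripper": 1}]}}

```text
t: 22.32
tcp_pos: [0.4405, 0.1793, 0.1928]
tool_rot: [-0.001, 0.762, 0.647, -0.001]
ft_force: [-0.5, -0.6, -0.7]
gripper_width: 0.0869
grasp_force: 0.0
```

```bash
python3 plan.py 443 178 21 -0.165
python3 - <<'E'
from h import *
from cell import robot
f,p,K,T=wrist(robot,"w10")
for n,a,b,sd in(("clock",.01,.025,(.443,.178)),("drop",.03,.09,(.427,.28))):
    B=top(p,a,b,sd,.06);print(n,None if B is None else (len(B),np.round(np.median(B,0),4),rect(B)))
E
```

```text
t 22.32 tcp [440.5 179.3 192.8] th -0.162 tilt [-0.0029 -0.0009] j [ 0.15  0.4   1.85 -0.    0.9   0.31] w 0.0869 gf 0.0 F [-0.5 -0.6 -0.7]
wz 0.03  tx -0.02 ty 0.07 tz 4.30
clock (3741, array([0.4405, 0.1774, 0.0161]), (array([440.2, 175.7]), array([62.9, 64.1]), np.float64(1.409)))
drop (1053, array([0.4271, 0.2765, 0.0503]), (array([424.9, 278.6]), array([29.3, 29.7]), np.float64(0.613)))
```

View pics/w10.png

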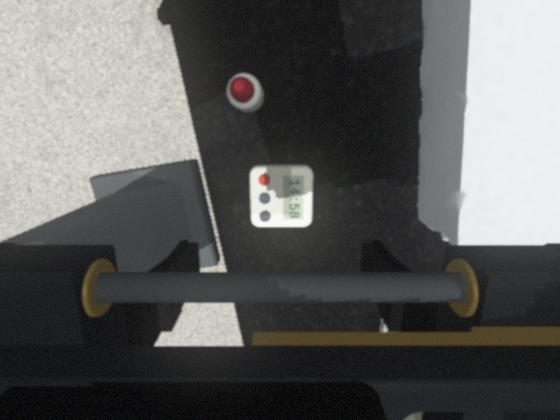

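The timer is at (281,197) face up, the dropper at (245,92), and the white instrument is on the right (x > 420 px). I'll check the clearance to the instrument before descending.

```bash
python3 - <<'E'
import numpy as np
p=np.load("w10.npz")["p"].reshape(-1,3)
m=(p[:,2]>.03)&(p[:,0]>.49)&(p[:,1]>.12)&(p[:,1]<.26);q=p[m];print(len(q),np.nanpercentile(q[:,0],[0,1,5]),np.nanpercentile(q[:,2],[1,50,99]))
E
python3 plan.py 441.5 176.3 21 -0.163
```

```text
37326 [0.49000022 0.490338   0.49151403] [0.03593766 0.08786157 0.28839727]
t 22.37 tcp [441.1 178.6 193. ] th -0.164 tilt [-0.0022 -0.0008] j [ 0.15  0.4   1.85 -0.    0.9   0.31] w 0.0872 gf 0.0 F [-0.1  0.1 -0.5]
wz -0.01  tx -0.06 ty 0.02 tz 4.30
```

Run:
```python
from h import *
c=dict(np.load("top0.npz"));p=cloud(c,c["cam_to_world"]).reshape(-1,3)
for y0 in (.1,.14,.18,.22,.26):
    q=p[(p[:,2]>.03)&(p[:,0]>.49)&(p[:,1]>y0)&(p[:,1]<y0+.04)];q=q[np.argsort(q[:,0])];print(y0,np.round(q[:3],3).tolist())
```

```text
0.1 [[0.582, 0.131, 0.063], [0.582, 0.135, 0.062], [0.582, 0.132, 0.092]]
0.14 [[0.582, 0.148, 0.091], [0.583, 0.142, 0.089], [0.583, 0.142, 0.055]]
0.18 [[0.584, 0.181, 0.078], [0.586, 0.186, 0.067], [0.586, 0.183, 0.032]]
0.22 [[0.587, 0.223, 0.057], [0.588, 0.226, 0.055], [0.589, 0.224, 0.073]]
0.26 [[0.591, 0.268, 0.095], [0.591, 0.265, 0.092], [0.591, 0.271, 0.06]]
```

There are 45 mm clear to the instrument. Descend and grip.

Emit:
{"api": "carry_out", "payload": {"increments": [{"tx": -0.06, "ty": 0.02, "tz": 0.3, "wx": 0, "wy": 0, "wz": 0, "gripper": 1}, {"tx": 0, "ty": 0, "tz": 0.6, "wx": 0, "wy": 0, "wz": 0, "gripper": 1}, {"tx": 0, "ty": 0, "tz": 0.6, "wx": 0, "wy": 0, "wz": 0, "gripper": 1}, {"tx": 0, "ty": 0, "tz": 0.6, "wx": 0, "wy": 0, "wz": 0, "gripper": 1}, {"tx": 0, "ty": 0, "tz": 0.6, "wx": 0, "wy": 0, "wz": 0, "gripper": 1}, {"tx": 0, "ty": 0, "tz": 0.6, "wx": 0, "wy": 0, "wz": 0, "gripper": 1}, {"tx": 0, "ty": 0, "tz": 0.5, "wx": 0, "wy": 0, "wz": 0, "gripper": 1}, {"tx": 0, "ty": 0, "tz": 0.3, "wx": 0, "wy": 0, "wz": 0, "gripper": 1}, {"tx": 0, "ty": 0, "tz": 0.2, "wx": 0, "wy": 0, "wz": 0, "gripper": 1}, {"tx": 0, "ty": 0, "tz": 0, "wx": 0, "wy": 0, "wz": 0, "gripper": 1}, {"tx": 0, "ty": 0, "tz": 0, "wx": 0, "wy": 0, "wz": 0, "gripper": 0.55}, {"tx": 0, "ty": 0, "tz": 0, "wx": 0, "wy": 0, "wz": 0, "gripper": 0.55}, {"tx": 0, "ty": 0, "tz": 0, "wx": 0, "wy": 0, "wz": 0, "gripper": 0.55}, {"tx": 0, "ty": 0, "tz": 0, "wx": 0, "wy": 0, "wz": 0, "gripper": 0.55}, {"tx": 0, "ty": 0, "tz": 0, "wx": 0, "wy": 0, "wz": 0, "gripper": 0.55}, {"tx": 0, "ty": 0, "tz": 0, "wx": 0, "wy": 0, "wz": 0, "gripper": 0.55}, {"tx": 0, "ty": 0, "tz": 0, "wx": 0, "wy": 0, "wz": 0, "gripper": 0.55}]}}

```text
t: 23.78
tcp_pos: [0.4425, 0.1765, 0.0227]
tool_rot: [0.0, 0.763, 0.647, 0.001]
ft_force: [-0.7, -0.3, 6.0]
gripper_width: 0.0636
grasp_force: 15.0
```

```bash
python3 plan.py 589 -26.8 170 -0.187
```

```text
t 23.78 tcp [442.5 176.5  22.7] th -0.165 tilt [0.0013 0.0001] j [ 0.14  0.73  1.95 -0.    0.46  0.31] w 0.0636 gf 15.0 F [-0.7 -0.3  6. ]
wz 0.26  tx -4.31 ty 4.54 tz -3.68
```

Emit:
{"api": "carry_out", "payload": {"increments": [{"tx": 0, "ty": 0, "tz": -0.3, "wx": 0, "wy": 0, "wz": 0, "gripper": 0.55}, {"tx": 0, "ty": 0, "tz": -0.6, "wx": 0, "wy": 0, "wz": 0, "gripper": 0.55}, {"tx": 0, "ty": 0, "tz": -0.7, "wx": 0, "wy": 0, "wz": 0, "gripper": 0.55}, {"tx": 0, "ty": 0, "tz": -0.7, "wx": 0, "wy": 0, "wz": 0, "gripper": 0.55}, {"tx": 0, "ty": 0, "tz": -0.7, "wx": 0, "wy": 0, "wz": 0, "gripper": 0.55}, {"tx": 0, "ty": 0, "tz": -0.4, "wx": 0, "wy": 0, "wz": 0.26, "gripper": 0.55}, {"tx": -0.3, "ty": 0, "tz": -0.28, "wx": 0, "wy": 0, "wz": 0, "gripper": 0.55}, {"tx": -0.6, "ty": 0.1, "tz": 0, "wx": 0, "wy": 0, "wz": 0, "gripper": 0.55}, {"tx": -0.7, "ty": 0.2, "tz": 0, "wx": 0, "wy": 0, "wz": 0, "gripper": 0.55}, {"tx": -0.7, "ty": 0.3, "tz": 0, "wx": 0, "wy": 0, "wz": 0, "gripper": 0.55}, {"tx": -0.7, "ty": 0.4, "tz": 0, "wx": 0, "wy": 0, "wz": 0, "gripper": 0.55}, {"tx": -0.6, "ty": 0.5, "tz": 0, "wx": 0, "wy": 0, "wz": 0, "gripper": 0.55}, {"tx": -0.4, "ty": 0.6, "tz": 0, "wx": 0, "wy": 0, "wz": 0, "gripper": 0.55}, {"tx": -0.3, "ty": 0.7, "tz": 0, "wx": 0, "wy": 0, "wz": 0, "gripper": 0.55}, {"tx": 0, "ty": 0.7, "tz": 0, "wx": 0, "wy": 0, "wz": 0, "gripper": 0.55}, {"tx": 0, "ty": 0.6, "tz": 0, "wx": 0, "wy": 0, "wz": 0, "gripper": 0.55}, {"tx": 0, "ty": 0.44, "tz": 0, "wx": 0, "wy": 0, "wz": 0, "gripper": 0.55}, {"tx": 0, "ty": 0, "tz": 0, "wx": 0, "wy": 0, "wz": 0, "gripper": 0.55}, {"tx": 0, "ty": 0, "tz": 0, "wx": 0, "wy": 0, "wz": 0, "gripper": 0.55}, {"tx": 0, "ty": 0, "tz": 0, "wx": 0, "wy": 0, "wz": 0, "gripper": 0.55}]}}

```text
t: 25.45
tcp_pos: [0.5866, -0.0258, 0.1686]
tool_rot: [-0.001, 0.77, 0.638, -0.001]
ft_force: [-0.4, 0.4, -1.1]
gripper_width: 0.0641
grasp_force: 15.0
```

```bash
python3 plan.py 589 -26.8 93 -0.187
python3 - <<'E'
from h import *
from cell import robot
f,p,K,T=wrist(robot,"w11")
for n,a,b,sd in(("swabs",.062,.076,(.589,-.027)),("clock",.145,.18,(.589,-.027))):
    B=top(p,a,b,sd,.06);print(n,None if B is None else (len(B),np.round(np.median(B,0),4),rect(B)))
E
```

```text
t 25.45 tcp [586.6 -25.8 168.6] th -0.187 tilt [-0.0031  0.0007] j [-0.23  0.57  1.59 -0.    0.98 -0.05] w 0.0641 gf 15.0 F [-0.4  0.4 -1.1]
wz -0.00  tx -0.01 ty 0.06 tz 1.89
swabs (3691, array([ 0.5963, -0.0095,  0.0687]), (array([588.8, -24.1]), array([ 49.3, 110.3]), np.float64(1.371)))
clock (9684, array([ 0.5893, -0.0108,  0.1618]), (array([589.1, -12.4]), array([34.4, 83.2]), np.float64(1.384)))
```

View pics/w11.png

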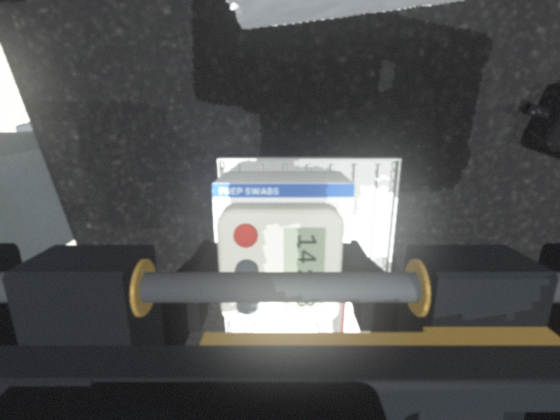

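The timer (280,255) is held face up and square above the swabs (blue band at (280,190)). Its centre is within about 1 mm of the carton's across, and it needs +2 mm along. Lowering.

Emit:
{"api": "carry_out", "payload": {"increments": [{"tx": -0.01, "ty": 0.05, "tz": 0.2, "wx": 0, "wy": 0, "wz": 0, "gripper": 0.55}, {"tx": 0, "ty": 0, "tz": 0.5, "wx": 0, "wy": 0, "wz": 0, "gripper": 0.55}, {"tx": 0, "ty": 0, "tz": 0.5, "wx": 0, "wy": 0, "wz": 0, "gripper": 0.55}, {"tx": 0, "ty": 0, "tz": 0.4, "wx": 0, "wy": 0, "wz": 0, "gripper": 0.55}, {"tx": 0, "ty": 0, "tz": 0.2, "wx": 0, "wy": 0, "wz": 0, "gripper": 0.55}, {"tx": 0, "ty": 0, "tz": 0.1, "wx": 0, "wy": 0, "wz": 0, "gripper": 0.55}, {"tx": 0, "ty": 0, "tz": 0, "wx": 0, "wy": 0, "wz": 0, "gripper": 0.55}, {"tx": 0, "ty": 0, "tz": 0, "wx": 0, "wy": 0, "wz": 0, "gripper": 0.55}]}}

```text
t: 26.17
tcp_pos: [0.5907, -0.0272, 0.0936]
tool_rot: [0.0, 0.77, 0.638, 0.0]
ft_force: [-0.2, 0.1, -0.7]
gripper_width: 0.0636
grasp_force: 15.0
```

```bash
python3 plan.py 589 -26.8 91.7 -0.187
```

```text
t 26.17 tcp [590.7 -27.2  93.6] th -0.188 tilt [ 0.001  -0.0002] j [-0.23  0.68  1.64  0.    0.83 -0.05] w 0.0636 gf 15.0 F [-0.2  0.1 -0.7]
wz -0.01  tx 0.00 ty -0.04 tz 0.05
```

Emit:
{"api": "carry_out", "payload": {"increments": [{"tx": 0, "ty": -0.03, "tz": 0.03, "wx": 0, "wy": 0, "wz": 0, "gripper": 0.55}, {"tx": 0, "ty": 0, "tz": 0.02, "wx": 0, "wy": 0, "wz": 0, "gripper": 0.55}, {"tx": 0, "ty": 0, "tz": 0, "wx": 0, "wy": 0, "wz": 0, "gripper": 0.55}, {"tx": 0, "ty": 0, "tz": 0, "wx": 0, "wy": 0, "wz": 0, "gripper": 0.8}, {"tx": 0, "ty": 0, "tz": 0, "wx": 0, "wy": 0, "wz": 0, "gripper": 1}, {"tx": 0, "ty": 0, "tz": 0, "wx": 0, "wy": 0, "wz": 0, "gripper": 1}, {"tx": 0, "ty": 0, "tz": 0, "wx": 0, "wy": 0, "wz": 0, "gripper": 1}, {"tx": 0, "ty": 0, "tz": -0.2, "wx": 0, "wy": 0, "wz": 0, "gripper": 1}, {"tx": 0, "ty": 0, "tz": -0.6, "wx": 0, "wy": 0, "wz": 0, "gripper": 1}, {"tx": 0, "ty": 0, "tz": -0.8, "wx": 0, "wy": 0, "wz": 0, "gripper": 1}, {"tx": 0, "ty": 0, "tz": -0.8, "wx": 0, "wy": 0, "wz": 0, "gripper": 1}, {"tx": 0, "ty": 0, "tz": -0.8, "wx": 0, "wy": 0, "wz": 0, "gripper": 1}, {"tx": 0, "ty": -0.8, "tz": -0.3, "wx": 0, "wy": 0, "wz": 0, "gripper": 1}, {"tx": 0, "ty": -0.8, "tz": 0, "wx": 0, "wy": 0, "wz": 0, "gripper": 1}, {"tx": 0, "ty": -0.8, "tz": 0, "wx": 0, "wy": 0, "wz": 0, "gripper": 1}, {"tx": 0, "ty": -0.8, "tz": 0, "wx": 0, "wy": 0, "wz": 0, "gripper": 1}, {"tx": 0, "ty": 0, "tz": 0, "wx": 0, "wy": 0, "wz": 0, "gripper": 1}, {"tx": 0, "ty": 0, "tz": 0, "wx": 0, "wy": 0, "wz": 0, "gripper": 1}]}}

```text
t: 27.67
tcp_pos: [0.4618, -0.0025, 0.2319]
tool_rot: [-0.0, 0.77, 0.638, 0.0]
ft_force: [0.5, 0.4, 0.6]
gripper_width: 0.0872
grasp_force: 0.0
```

Run:
```python
from h import *
from cell import robot
f,p,K,T=wrist(robot,"w12")
c=robot.capture("top");cv2.imwrite("pics/top1.png",cv2.resize(c["frame"][140:280,100:450,::-1],None,fx=2,fy=2))
pt=cloud(c,c["cam_to_world"])
for q in(p,pt):
  for n,a,b,sd in(("clock",.08,.095,(.589,-.027)),("swabs",.062,.076,(.589,-.027)),("lanc",.06,.0725,(.643,-.149)),("cup",.068,.085,(.57,-.134)),("cover",.055,.07,(.549,-.243)),("slides",.034,.046,(.549,-.243)),("drop",.02,.09,(.427,.28))):
    B=top(q,a,b,sd,.075);print(n,None if B is None else (len(B),np.round(np.median(B,0),4),rect(B)))
```

```text
clock (4537, array([ 0.5878, -0.026 ,  0.0848]), (array([588.7, -28.1]), array([63.3, 64.8]), np.float64(1.386)))
swabs (1629, array([ 0.5467, -0.0173,  0.0688]), (array([561.3, -20.3]), array([58. , 55.7]), np.float64(1.386)))
lanc (2, array([ 0.584 , -0.1084,  0.0634]), (array([ 584. , -108.4]), array([1.9, 0. ]), np.float64(2.554)))
cup (8, array([ 0.5402, -0.1398,  0.0734]), (array([ 540.1, -137.6]), array([0.7, 6.7]), np.float64(0.108)))
cover None
slides None
drop None
clock (207, array([ 0.6026, -0.0271,  0.0845]), (array([602.9, -26.8]), array([62.9, 39.5]), np.float64(1.385)))
swabs (98, array([ 0.634 , -0.0307,  0.069 ]), (array([634. , -32.1]), array([54.3, 21.1]), np.float64(1.355)))
lanc (260, array([ 0.6443, -0.1406,  0.0659]), (array([ 644.2, -144.4]), array([70.1, 46.1]), np.float64(1.379)))
cup (258, array([ 0.5723, -0.1314,  0.0747]), (array([ 572.7, -131.8]), array([58. , 58.3]), np.float64(1.539)))
cover (281, array([ 0.549 , -0.238 ,  0.0621]), (array([ 549.6, -237.6]), array([56.5, 55.7]), np.float64(1.402)))
slides (69, array([ 0.5155, -0.2335,  0.0412]), (array([ 515.7, -232.9]), array([57.7, 14.4]), np.float64(1.4)))
drop (77, array([0.4268, 0.2781, 0.051 ]), (array([427.2, 282.5]), array([30.2, 26.1]), np.float64(1.553)))
```

View pics/top1.png

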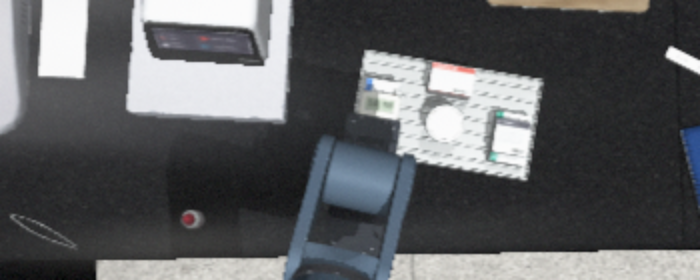

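The final picture shows lancets (452,78), cup (444,123), cover box on slides (510,137), timer on swabs (380,100) and the dropper standing at (192,218). Every measurement is within tolerance, so I'm handing in.

```bash
python3 -c "
from cell import robot
print(robot.close_job())"
```

```text
the job is handed in; nothing more can be done
None
```

The tray is laid out and the job handed in at about 28 s; no verdict came back, but my last camera measurements put the cup, lancet carton, cover-glass box and timer within tolerance, with the slides box, swab carton and dropper bottle unmoved.

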